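# Put the setting block away and start the specimen clamp screw

## Robot

A 6-joint arm with a two-finger parallel gripper is mounted at the origin on the work surface. World frame = base frame: x ahead of the robot, y to its left, z up, the work surface at z = 0. Lengths are in mm, angles in rad, forces in N, time in s.
With the tool pointing down it reaches from about 275 to 750 mm from the base axis. Payload 10.2 kg.
Tool frame: the origin (TCP) lies midway between the tips of the shut fingers; the grasp point (between the pads) lies 19 mm behind it (ctrl.tcp_to_grasp is the z of the grasp point in the tool frame, in mm); z points along the fingers, y is the direction in which the jaws open and shut (so a half turn about z gives the same grasp; the last joint's range is limited). The gripper opens to 85 mm and grips with 20 to 120 N. Pads are 22 mm wide; open, the fingers measure 114 mm over their backs; the gripper's body (76 mm by 85 mm) begins 54 mm behind the grasp point. The pads swing forward as they close: fully open they stand 13 mm farther back than shut.
Start: joints at [-1.516, 0.313, 1.498, -0, 1.331, -0.223], TCP at [143.963, -504.882, 231.294] pointing down, gripper open.
Joint ranges: [-2.94, 2.94], [-0.97, 2.17], [0.19, 2.56], [-1.23, 4.37], [0.02, 3.11], [-2.88, 2.88]. Speed limits (rad/s): [2.39, 2.39, 3.01, 3.14, 3.14, 3.14].

## Interface

Orientations are given as a unit quaternion [w, x, y, z].
In Python, from rig import sensors, capture, order, ctrl gives the robot as it stands. The module is installed in compiled form; this text tells all that it offers.
- The arm moves only by the tool play_rows, never from a script. Its argument "deltas" is a list of rows, each a list of 7 numbers: the shift along the world's x, y, z in units of 40 mm (1.0 is 40 mm), then the turn, a rotation vector about the world's x, y, z in units of 6 degrees (1.0 is 6 degrees), then the opening, from -1 (shut) to 1 (fully open). A call has 1 to 8 rows; each row shifts and turns the commanded pose from where the row before left it; what a row does not reach is not made up. A row lasts 1/12 s, in which the tool goes at most 41.7 mm and 7.16 degrees, less where a joint would pass 70% of its speed; a pose out of reach is approached as far as the arm can. A call is refused whole if a number of a shift passes 1 or a number of a turn 1, either way. A call with a gripper value outside its range is refused whole. The fingers move at their own pace and stop on an object; "squeeze" is the grip in N (left out, the last holds). Time passes only in rows, so rows that do not move let the fingers close. It gives the time, the measured TCP pose, the force and the opening at its end, in the units of the state.
- sensors.sense(): the state, without advancing time (a new reading comes with each control period).
- capture(name): name is "scene" or "top" or "wrist"; returns a dict with "pixels" (384x512x3 uint8, red, green, blue), "z_map" (384x512 float32, mm along the optical axis (not along the pixel's ray), 0 where there is no reading), "fx", "fy", "cx", "cy" (pixels), "eye" and "rotation" of the camera in the world; the wrist camera has in their place "tool_from_camera" (4x4, takes a point from camera to tool coordinates, whose origin is the TCP and whose axes are the flange's). Camera axes: x right, y down, z forward; pixel columns grow to the right and rows downward; lengths in mm; the calibration is good to about 2 mm. A picture is of the moment at which its call begins: read the wrist's pose just before it.
- order.finish_job(): hands the job in, once; it reports no verdict.
The state is a dict: "time_s": time; "joints": joint angles; "dq": joint speeds; "tau": joint torques, N m; "eef_pos": TCP position; "ee_rot": TCP orientation; "force": force on the tool from outside, world axes, zero at the start; "wrist_torque": the same for the moment, N m; "grip_width": opening from 0.0 (shut) to 1.0 (fully open).
Only numpy, scipy, OpenCV 4.12 (cv2) and the standard library are available. Lean on these libraries where they do the work, as an engineer would, in place of code of your own. Each camera call takes 0.05 s, during which the arm holds its last target. There are 200 camera calls.

## Task

Put the blue-banded setting block back upright in its own blue-labelled slot of the block rack, pushed fully home, and let go of it. Then start the clamp's black thumbscrew without crossing its thread: turn it backward (anticlockwise from above) until it drops into the thread, then forward one full turn from there. Finish holding the started screw: the program ends with the fingers still gripping its head; leave everything else on the bench where it is.

Things in the scene. Friction and masses are not known exactly. Their poses are not given: they have to be found in the camera images.
- block_blue_mid (a point): Blue-banded steel setting block, 20 mm (x) by 36 mm (y) by 52 mm high (z), 0.17 to 0.35 kg, standing upright on the bench, blue top 6 mm. Point at its centre, 26 mm above its underside; axes are the block's own, z up.
- slot_blue_floor (a point): The block's own slot: pocket with blue label strips on its long sides, one of three in a row on a grey rack (order varies). Opening 24 mm (x) by 40 mm (y): the block goes in with its x along the pocket's x, either way round. Point at the centre of the pocket floor, 17 mm above the bench; walls 5 mm thick, rims 21 mm above the point. The row runs along y, 75 mm apart; closing along x clears it.
- block_red_mid (a point): Red-banded setting block of the same size standing in its own red-labelled slot on the same rack: leave it there. Point at its centre, 26 mm above its underside.
- slot_yellow_floor (a point): Empty yellow-labelled slot on the same rack, not to be used. Point at the centre of the pocket floor.
- screw_grip (a point): Centre of the thumbscrew's round knurled black head, 32 mm across, 24 mm high, on the vertical screw axis; 76 to 77 mm above the bench at the start, sinking with the screw. Its x axis follows the red mark on the head. Below: shank, 40 mm wide aluminium bridge (top 46 mm above the bench, studs to 51 mm at 60 mm either side of the axis), brass boss. Nothing stands above or beside the head.
- screw_head: The same black thumbscrew head as a body; origin at the centre of its underside, 12 mm below its centre; x along the red mark, z up.
- screw_turn (a joint): Angle of the screw, rad, growing forward (clockwise from above, right-hand thread), falling backward. It begins anywhere from -0.4 to 0.4; the thread's start lies 0.7 to 2.5 rad backward of there (varies). Forward without dropping first it jams (crossed) within 2.8 rad; past the start it can go 1.2 rad further back. Friction 0.03 N m; it stays where it is left.
- screw_lift (a joint): How far the screw has sunk, m. Captive, guided upright, it sinks only by its weight (1.4 N) or a push: closed fingers keep it up, so loosen them or push to feel the drop. Begins at 0.0007 to 0.0024; turned back it rises to 0, then drops to 0.006 (0.001 less per rad turned past the start). From there it sinks 0.006 per forward turn, to about 0.012 after one; fingers should sink with it.
- dish: Closed clear petri dish, 90 mm across, 14 mm high, a bystander; origin at the centre of its underside.
- bottle: Amber bottle, 60 mm across, 140 mm high, a bystander; origin at the centre of its underside.
- beaker: Glass beaker, 70 mm across, 85 mm high, a bystander; origin at the centre of its underside.
- slide_box: Orange slide box, 85 by 100 mm and 35 mm high, a bystander; origin at the centre of its underside.
- screwdriver: Green-handled screwdriver, 170 mm long, lying on the bench, a bystander; origin under its middle.
- spanner: Steel spanner, 150 mm long, lying on the bench, a bystander; origin under its middle.
Things that resemble listed ones, but are neither listed nor needed, are in the scene too. Of the things that look like the part that bears screw_grip, the smaller one is meant.

How it is judged (in metres and radians):
On the way, in this order (a step that is already met when the one before it is completed fails the run):
1. the blue block stands home in the blue slot and is let go (horizontal distance between block_blue_mid and slot_blue_floor below 0.005 m and z of block_blue_mid in the frame of slot_blue_floor below 0.0285 m and angle between block_blue_mid's own z axis and vertical below 0.12 rad and contact force between the fingers and block_blue below 0.1 N), for 0.2 s.
2. turned backward, the screw has dropped into its thread (value of joint screw_lift between 0.0042 and 0.0075 m), for 0.1 s.
At the end, for the whole second after the job is handed in: Blue block upright (0.12 rad) in the blue slot, within 5 mm of its centre and 2.5 mm of its floor; the screw is about one forward turn past its drop (sunk 10.3 to 13.8 mm in all) and still, gripped by the fingers with over 4 N through the last second (horizontal distance between block_blue_mid and slot_blue_floor below 0.005 m and z of block_blue_mid in the frame of slot_blue_floor below 0.0285 m and angle between block_blue_mid's own z axis and vertical below 0.12 rad and value of joint screw_lift between 0.0103 and 0.0138 m and velocity of joint screw_turn between -0.3 and 0.3 rad/s and contact force between the fingers and screw_head above 4 N); the arm keeps its last pose, push and grip.
It fails at once if the red block is disturbed (distance of block_red_mid from where it was at the start of the episode above 0.015 m).
It fails at once if a bystander on the bench is pushed away (distance of any of dish, bottle, beaker, slide_box, screwdriver, spanner from where it was at the start of the episode above 0.03 m).
It also fails if it takes over 72 s, if anything falls off the work surface, if the arm or the gripper's body presses on something with over 40 N, if the wrist force passes 120 N, or if a joint passes its speed limit or range.

## Working session

There is one attempt and no reset: what is moved stays moved. The work goes in short steps, Python scripts to look and compute and a tool call to move; the robot and the scene stay as the last step left them, time stands still between calls to the robot, and variables do not carry over. Pictures are saved under pics/ and viewed, about 8 in all and at most 12, crops included, and the job is handed in when it is done.

Besides the shell and the picture viewer there is one more tool, called after "Call:" as name([rows], argument=value, ...), one row to a line, values as JSON. play_rows: Moves the arm, as the interface text tells. Its arguments: {"type":"object","properties":{"deltas":{"type":"array","items":{"type":"array","items":{"type":"number"}}},"squeeze":{"type":"number"}},"required":["deltas"]}

```bash
mkdir -p pics
cat > h.py <<'E'
import numpy as np,cv2
from rig import sensors,capture,order,ctrl
def cloud(c):
    z=c["z_map"];v,u=np.mgrid[:z.shape[0],:z.shape[1]]
    p=np.stack([(u-c["cx"])/c["fx"]*z,(v-c["cy"])/c["fy"]*z,z],-1)
    return p@np.array(c["rotation"]).T+np.array(c["eye"])
def save(n,im,k=1,box=None):
    if box: im=im[box[1]:box[3],box[0]:box[2]]
    cv2.imwrite("pics/"+n,cv2.resize(im[...,::-1],None,fx=k,fy=k,interpolation=cv2.INTER_CUBIC))
E
python3 - <<'E'
from h import *
print(sensors.sense(),ctrl.tcp_to_grasp)
a=capture("top");b=capture("scene")
for n,c in(("top",a),("scene",b)):
    np.save(n+".npy",c,allow_pickle=True); print(n,c["eye"],c["rotation"],c["fx"],c["cx"],c["cy"])
save("top1.png",a["pixels"],1.5);save("scene1.png",b["pixels"],1.5)
E
```

```text
{'time_s': 0.0, 'joints': array([-1.51638900e+00,  3.13437874e-01,  1.49841439e+00, -3.99255474e-05,
        1.33098684e+00, -2.23421735e-01]), 'dq': array([ 0.00044994,  0.00018397, -0.00042123,  0.00023514,  0.00140086,
       -0.0011402 ]), 'tau': array([ 1.29836826e-04, -4.12269831e+01, -2.59739166e+01, -1.34566571e-04,
        4.09199798e-03, -1.04690400e-05]), 'eef_pos': array([ 143.94477121, -504.62355168,  230.74981848]), 'ee_rot': array([-6.22639899e-04,  9.90366032e-01,  1.38472865e-01,  3.32851881e-05]), 'force': array([-0.56190964, -0.57466517,  0.28473783]), 'wrist_torque': array([ 0.04221851,  0.02125113, -0.02912451]), 'grip_width': 1.0014137909925696} -18.700000000000003
top [ 278.61540447    2.88136223 1893.47959559] [-0.05502407  0.71252161 -0.69730578  0.0552264 ] 498.0049464927109 256.31651540934683 186.90984749198677
scene [1016.53072931  646.06115907  782.27604941] [-0.11837946  0.28333237  0.86511975 -0.39658149] 363.86182807255193 251.75593630658415 187.7499641624825
```

View pics/top1.png

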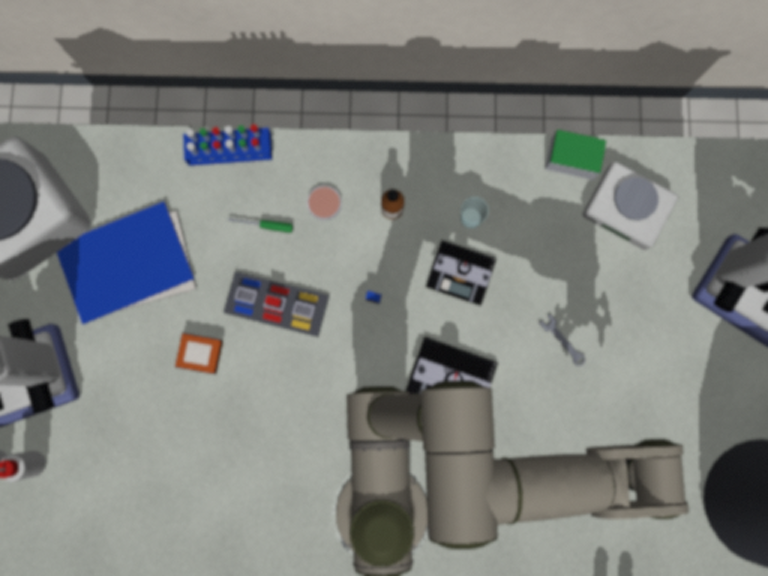

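View pics/scene1.png

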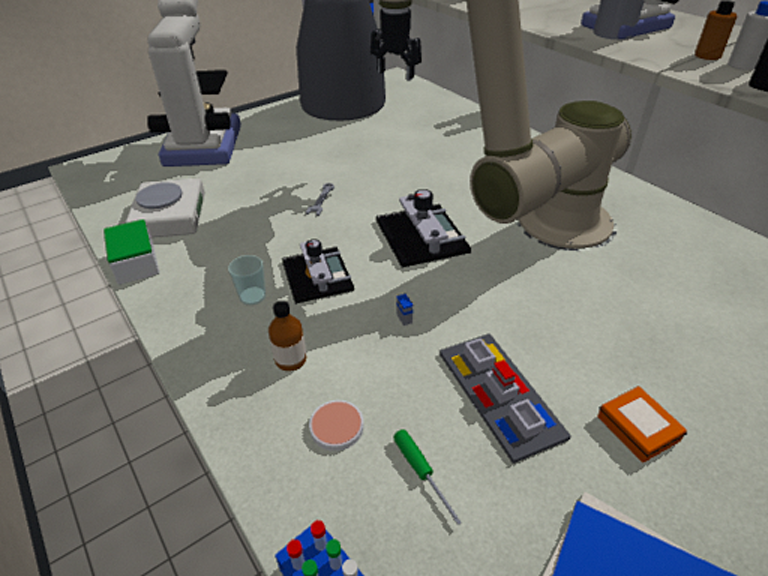

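Top view (in 1.5x pixels): the blue block is at (373,297) and the rack at (277,303), with blue, red and yellow slots from left to right. There are two clamps with black screws, at (462,272) and (450,378). The upper one looks smaller, so I'll measure both and confirm with a crop.

```bash
sed -i 's/p@np.array(c\["rotation"\]).T/p@R.from_quat(np.array(c["rotation"]),scalar_first=True).as_matrix().T/; 1i from scipy.spatial.transform import Rotation as R' h.py
python3 - <<'E'
from h import *
for n in("top","scene"):
    c=np.load(n+".npy",allow_pickle=True).item();P=cloud(c);np.save(n+"P.npy",P)
    im=c["pixels"];hsv=cv2.cvtColor(im,cv2.COLOR_RGB2HSV)
    ok=(P[...,2]>-15)&(P[...,2]<150)&(abs(P[...,1])<450)&(P[...,0]>200)&(P[...,0]<800)&(c["z_map"]>0)
    print(n,"bench z",np.median(P[ok&(hsv[...,1]<50)][:,2]))
    ms={"blue":cv2.inRange(hsv,(105,150,40),(130,255,255)),"red":cv2.inRange(hsv,(0,170,90),(5,255,255))|cv2.inRange(hsv,(175,170,60),(180,255,255)),"yellow":cv2.inRange(hsv,(20,150,90),(32,255,255)),"black":cv2.inRange(hsv,(0,0,0),(180,255,45))}
    for k,m in ms.items():
        m=m*ok.astype(np.uint8);N,l,s,ce=cv2.connectedComponentsWithStats(m)
        for i in range(1,N):
            if s[i,4]>12:
                q=P[l==i];print(k,ce[i].round(1),s[i,4],"mean",q.mean(0).round(1),"zrange",np.percentile(q[:,2],[5,95]).round())
    if n=="scene":
        a=im[110:220,180:340];save("clamps.png",a,4.5)
E
```

```text
top bench z 1.5788091374364512
blue [167.1 188.3] 39 mean [561.7 346.1  13.8] zrange [ 6. 22.]
blue [248.4 197.4] 35 mean [528.3  34.1  51.5] zrange [45. 58.]
blue [162.  206.4] 47 mean [491.9 362.   13.3] zrange [ 6. 21.]
red [185.7 193. ] 34 mean [545.  274.1  13.8] zrange [ 6. 21.]
red [181.8 200.5] 35 mean [508.9 279.5  68.1] zrange [63. 74.]
red [181.  211.2] 32 mean [474.8 288.9  13.9] zrange [ 7. 21.]
yellow [205.1 197.8] 34 mean [527.8 199.3  15.9] zrange [ 9. 23.]
yellow [200.1 216.1] 37 mean [458.1 216.2  12.4] zrange [ 6. 19.]
black [261.3 129.8] 42 mean [764.5  -8.3 140.5] zrange [133. 147.]
black [309.9 169.7] 282 mean [ 645.8 -199.    14. ] zrange [ 4. 22.]
black [288.5 185.9] 53 mean [ 581.2 -117.6   12. ] zrange [ 6. 20.]
black [319.1 196.2] 45 mean [ 544.1 -234.7   11.7] zrange [ 2. 20.]
black [303.8 238.8] 629 mean [ 380.5 -177.    15.9] zrange [ 8. 24.]
black [275.3 257.6] 61 mean [308.7 -71.   15.9] zrange [ 9. 25.]
scene bench z 0.6378498460270521
blue [269.5 202.1] 81 mean [532.5  37.9  47.8] zrange [32. 54.]
blue [363.  276.9] 88 mean [490.6 363.4  14.1] zrange
[... 508 characters left out ...]
2 146.4] zrange [142. 149.]
black [276.4 160.8] 1012 mean [ 362.4 -142.4   15. ] zrange [ 6. 19.]
black [299.3 147.6] 34 mean [ 247.3 -152.    16.5] zrange [14. 20.]
black [281.1 143.9] 15 mean [ 331.3 -155.8   65.1] zrange [61. 72.]
black [212.  166.9] 91 mean [ 587.  -194.9   60.2] zrange [11. 89.]
black [206.6 187.9] 627 mean [ 630.  -168.2   11.5] zrange [ 5. 15.]
black [227.3 175.3] 30 mean [ 542.  -180.    12.7] zrange [10. 15.]
black [187.3 205.9] 99 mean [768.1  -4.4 136.4] zrange [125. 142.]
black [297.6 241.8] 13 mean [542.3 177.2   8.2] zrange [ 5. 13.]
black [308.9 258.4] 23 mean [556.2 237.7   8.4] zrange [ 5. 12.]
black [346.5 294.8] 94 mean [557.1 371.5   7.2] zrange [ 3. 11.]
```

View pics/clamps.png

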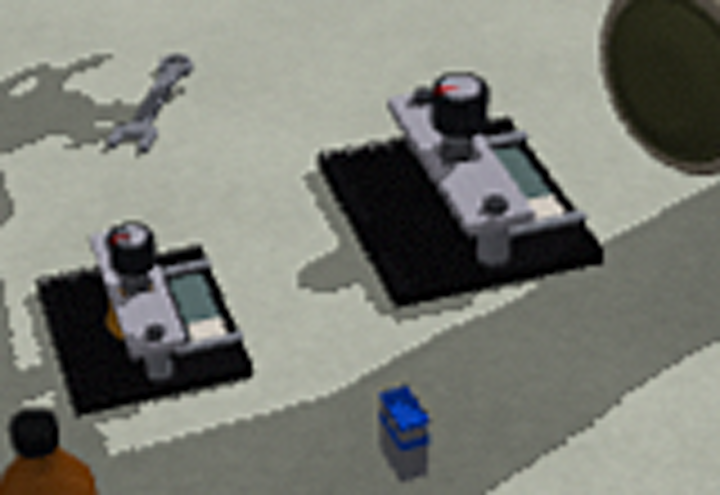

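The crop confirms it. The clamp at scene (209,165) is smaller, with its head top at about 88 mm against about 118 mm for the one at scene (282,135), so the smaller is meant. Next I'll refine the poses and work out the first move.

Run:
```python
from h import *
for n in("top","scene"):
    P=np.load(n+"P.npy")
    for nm,(x,y,z0,z1) in {"block":(530,36,42,62),"head":(587,-195,78,100)}.items():
        m=(abs(P[...,0]-x)<45)&(abs(P[...,1]-y)<45)&(P[...,2]>z0)&(P[...,2]<z1)
        q=P[m]; print(n,nm,len(q),q.mean(0).round(1),np.percentile(q,[3,97],axis=0).round(1).tolist(),cv2.minAreaRect(q[:,:2].astype(np.float32)), np.argwhere(m).mean(0))
```

```text
top block 53 [530.5  33.2  52. ] [[519.4, 17.0, 45.4], [540.9, 50.5, 59.6]] ((530.6129760742188, 33.182464599609375), (35.8629264831543, 19.080326080322266), 75.70986938476562) [196.77358491 248.66037736]
top head 65 [ 601.  -188.7   89. ] [[586.2, -202.6, 80.6], [615.0, -175.6, 97.5]] ((601.0598754882812, -187.98699951171875), (29.111183166503906, 29.76080894470215), 85.05308532714844) [177.72307692 309.27692308]
scene block 84 [532.1  35.7  50.3] [[520.5, 15.7, 42.5], [542.9, 51.9, 54.5]] ((530.571533203125, 32.80250930786133), (38.429569244384766, 19.97456932067871), 74.85508728027344) [201.05952381 269.20238095]
scene head 77 [ 603.4 -185.6   87.7] [[589.0, -203.4, 79.8], [617.5, -173.1, 91.8]] ((601.2227783203125, -188.82923889160156), (36.71245574951172, 29.062145233154297), 55.907752990722656) [163.35064935 208.46753247]
```

Call:
play_rows([
  [0.55,0.8,0,0,0,0.9,1],
  [0.55,0.8,0,0,0,0.9,1],
  [0.55,0.8,0,0,0,0.9,1],
  [0.55,0.8,0,0,0,0.9,1],
  [0.55,0.8,0,0,0,0.9,1],
  [0.55,0.8,0,0,0,0.9,1],
  [0.55,0.8,0,0,0,0.9,1],
  [0.55,0.8,0,0,0,0.9,1],
])

```text
time_s: 0.77
eef_pos: [320.5, -247.1, 231.2]
ee_rot: [-0.0, 0.869, 0.495, 0.0]
force: [0.9, -0.6, 0.2]
grip_width: 1.001
```

Call:
play_rows([
  [0.55,0.85,0,0,0,0.7,1],
  [0.55,0.85,0,0,0,0.7,1],
  [0.55,0.85,0,0,0,0.7,1],
  [0.55,0.85,0,0,0,0.7,1],
  [0.55,0.85,0,0,0,0.7,1],
  [0.55,0.85,0,0,0,0,1],
  [0,0,0,0,0,0,1],
])

```text
time_s: 1.35
eef_pos: [453.9, -39.7, 231.0]
ee_rot: [-0.0, 0.763, 0.646, 0.001]
force: [1.0, -0.6, 0.5]
grip_width: 0.999
```

Run:
```python
from h import *
s=sensors.sense();c=capture("wrist");print(s["eef_pos"],R.from_quat(s["ee_rot"],scalar_first=True).as_euler("ZYX",degrees=True),s["force"])
print(c["tool_from_camera"],c["fx"],c["cx"],c["cy"]);np.save("w1.npy",dict(c,s=s),allow_pickle=True);save("w1.png",c["pixels"],1.3)
```

```text
[453.85968003 -39.69512409 231.02358409] [ 8.04947290e+01 -9.37878994e-02  1.79990728e+02] [ 1.00390673 -0.62914731  0.54783441]
[[-5.25802283e-04 -9.56607027e-01 -2.91380712e-01  7.44255665e+01]
 [ 9.99998915e-01 -9.04012398e-04  1.16336767e-03  2.88413858e-01]
 [-1.37629747e-03 -2.91379784e-01  9.56606464e-01 -1.42399717e+02]
 [ 0.00000000e+00  0.00000000e+00  0.00000000e+00  1.00000000e+00]] 268.79246471789287 257.5096632155157 191.32103793528586
```

View pics/w1.png

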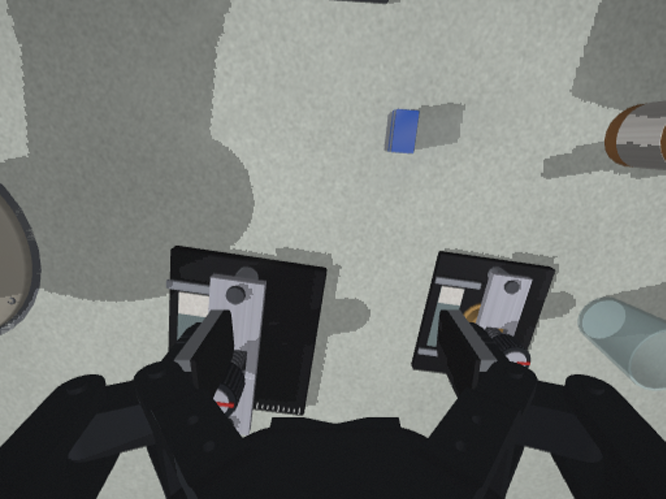

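In the wrist view (1.3x pixels) the block's blue top is at (403,131). I'll measure its centre and yaw from there.

```bash
cat >> h.py <<'E'
def wcloud(c,s):
    z=c["z_map"];v,u=np.mgrid[:z.shape[0],:z.shape[1]]
    p=np.stack([(u-c["cx"])/c["fx"]*z,(v-c["cy"])/c["fy"]*z,z,np.ones_like(z)],-1)
    T=np.eye(4);T[:3,:3]=R.from_quat(s["ee_rot"],scalar_first=True).as_matrix();T[:3,3]=s["eef_pos"]
    return (p@(T@np.array(c["tool_from_camera"])).T)[...,:3]
def yaw(s): return R.from_quat(s["ee_rot"],scalar_first=True).as_euler("ZYX",degrees=True)[0]
def top(P,x,y,z0,z1,r=45):
    m=(abs(P[...,0]-x)<r)&(abs(P[...,1]-y)<r)&(P[...,2]>z0)&(P[...,2]<z1);q=P[m]
    return len(q),np.median(q[:,2]).round(1),cv2.minAreaRect(q[:,:2].astype(np.float32)),m
E
python3 - <<'E'
from h import *
c=np.load("w1.npy",allow_pickle=True).item();P=wcloud(c,c["s"])
print(top(P,530,35,47,60)[:3]); print("bench",np.median(P[100:200,100:250,2]))
print("head",top(P,601,-188,80,97)[:3])
E
```

```text
(593, np.float64(51.9), ((528.9083862304688, 32.990386962890625), (36.01814651489258, 20.32207679748535), 76.06536102294922))
bench -0.22886514644525846
head (296, np.float64(88.9), ((605.1023559570312, -182.66114807128906), (16.341228485107422, 32.50531768798828), 54.70050811767578))
```

Call:
play_rows([
  [0.63,0.6,0,0,0,-0.8,1],
  [0.63,0.61,0,0,0,0,1],
  [0.63,0.61,-0.4,0,0,0,1],
  [0,0,-0.8,0,0,0,1],
  [0,0,-0.8,0,0,0,1],
  [0,0,-0.8,0,0,0,1],
  [0,0,-0.8,0,0,0,1],
  [0,0,0,0,0,0,1],
])

```text
time_s: 2.07
eef_pos: [524.1, 27.3, 82.0]
ee_rot: [-0.004, 0.792, 0.61, -0.004]
force: [-0.1, 1.0, -0.8]
grip_width: 1.0
```

Run:
```python
from h import *
s=sensors.sense();c=capture("wrist");P=wcloud(c,s);print(s["eef_pos"],yaw(s))
print(top(P,529,33,47,60)[:3])
```

```text
[524.1098614   27.28584548  81.9766973 ] 75.23534988059346
(1436, np.float64(51.7), ((528.6082153320312, 33.327327728271484), (36.499473571777344, 19.892972946166992), 74.68199157714844))
```

Call:
play_rows([
  [0.11,0.15,-0.25,0,0,0,1],
  [0,0,-0.4,0,0,0,1],
  [0,0,-0.4,0,0,0,1],
  [0,0,-0.33,0,0,0,1],
  [0,0,0,0,0,0,1],
])

```text
time_s: 2.53
eef_pos: [532.0, 33.9, 31.6]
ee_rot: [-0.0, 0.792, 0.611, -0.0]
force: [-0.1, 0.3, -0.7]
grip_width: 1.002
```

Call:
play_rows([
  [0,0,0,0,0,0,-1],
  [0,0,0,0,0,0,-1],
  [0,0,0,0,0,0,-1],
  [0,0,0,0,0,0,-1],
  [0,0,0,0,0,0,-1],
  [0,0,0,0,0,0,-1],
  [0,0,0,0,0,0,-1],
  [0,0,0,0,0,0,-1],
], squeeze=50)

```text
time_s: 3.2
eef_pos: [531.8, 34.0, 32.6]
ee_rot: [-0.0, 0.792, 0.611, -0.0]
force: [-2.5, 0.4, 5.8]
grip_width: 0.229
```

Call:
play_rows([
  [0,0,0.5,0,0,0,-1],
  [0,0,1,0,0,0,-1],
  [0,0,1,0,0,0,-1],
  [0,0.8,0.3,0,0,0,-1],
  [0,0.8,0,0,0,0,-1],
  [0,0.8,0,0,0,0,-1],
  [0,0.8,0,0,0,0,-1],
  [0,0,0,0,0,0,-1],
])

```text
time_s: 3.87
eef_pos: [531.1, 166.5, 143.9]
ee_rot: [-0.001, 0.79, 0.613, 0.0]
force: [-0.2, 0.9, -3.1]
grip_width: 0.223
```

Run:
```python
from h import *
s=sensors.sense();c=capture("wrist");P=wcloud(c,s);print(s["eef_pos"],yaw(s),s["force"],s["grip_width"])
np.save("w2.npy",dict(c,s=s),allow_pickle=True);save("w2.png",c["pixels"],1.3)
```

```text
[531.08317186 166.50910297 143.90814749] 75.54990300457713 [-0.21019253  0.88207117 -3.05163621] 0.22335707872029395
```

View pics/w2.png

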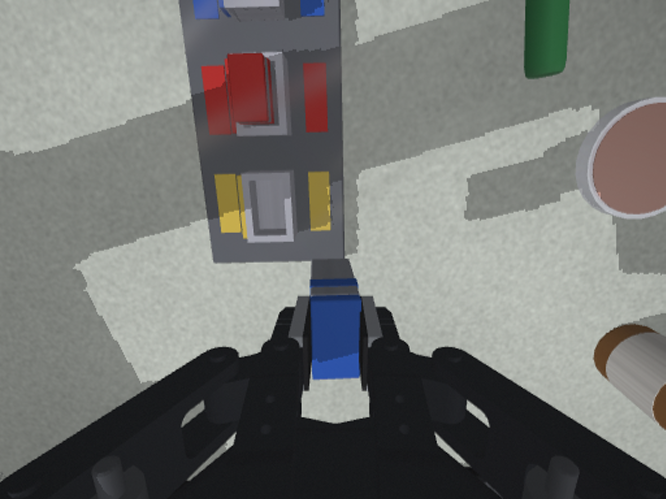

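The block is held upright between the pads at (335,335). The blue slot is still at the top edge of the frame, so I'll move closer and measure it together with the block in the hand.

Call:
play_rows([
  [0,0.7,0,0,0,0,-1],
  [0,0.7,0,0,0,0,-1],
  [0,0.7,0,0,0,0,-1],
  [0,0,0,0,0,0,-1],
  [0,0,0,0,0,0,-1],
])

```text
time_s: 4.33
eef_pos: [531.7, 246.1, 143.6]
ee_rot: [-0.0, 0.791, 0.611, -0.0]
force: [0.9, -0.3, -2.6]
grip_width: 0.225
```

```bash
cat > m.py <<'E'
from h import *
s=sensors.sense();c=capture("wrist");P=wcloud(c,s);t=s["eef_pos"];print(t,yaw(s),s["grip_width"])
hsv=cv2.cvtColor(c["pixels"],cv2.COLOR_RGB2HSV)
blue=cv2.inRange(hsv,(105,140,30),(130,255,255))>0;yel=cv2.inRange(hsv,(20,130,60),(33,255,255))>0
N,l,st,ce=cv2.connectedComponentsWithStats((blue&(P[...,2]<45)).astype(np.uint8))
pts=[]
for i in range(1,N):
    if st[i,4]>100:
        q=P[l==i];r=cv2.minAreaRect(q[:,:2].astype(np.float32));pts.append(q);print("strip",r,np.median(q[:,2]).round(1))
# walls at rim height
a=(np.linalg.norm(P[...,:2]-[526.5,354.4],axis=-1)<40)&(P[...,2]>34)&(P[...,2]<42);q=P[a]
print("rim",a.sum(),cv2.minAreaRect(q[:,:2].astype(np.float32)) if a.sum()>10 else "",np.median(q[:,2]))
b=blue&(P[...,2]>t[2]-60)&(np.linalg.norm(P[...,:2]-t[:2],axis=-1)<40);q=P[b]
zt=np.percentile(q[:,2],90);f=q[q[:,2]>zt-3]
print("held top z",zt,cv2.minAreaRect(f[:,:2].astype(np.float32)),len(f))
save("w3.png",c["pixels"],1.3)
E
python3 m.py
```

```text
[531.7311224  246.13850469 143.62384833] 75.39084352551819 0.22466543596608693
strip ((509.2559509277344, 368.65679931640625), (23.09173011779785, 2.977504014968872), 77.09610748291016) 32.8
strip ((493.2583312988281, 370.2921142578125), (27.246902465820312, 15.999563217163086), 77.91990661621094) 13.3
strip ((560.491455078125, 341.71148681640625), (38.788936614990234, 15.436095237731934), 76.08417510986328) 13.4
strip ((487.4689636230469, 344.9551086425781), (11.855134963989258, 15.213747024536133), 75.50892639160156) 13.4
rim 1191 ((524.3717041015625, 353.672119140625), (50.492347717285156, 37.57981491088867), 77.05562591552734) 37.76041509999061
held top z 163.8522347224851 ((532.0860595703125, 245.17190551757812), (35.86300277709961, 19.60738754272461), 75.33380126953125) 2276
```

View pics/w3.png

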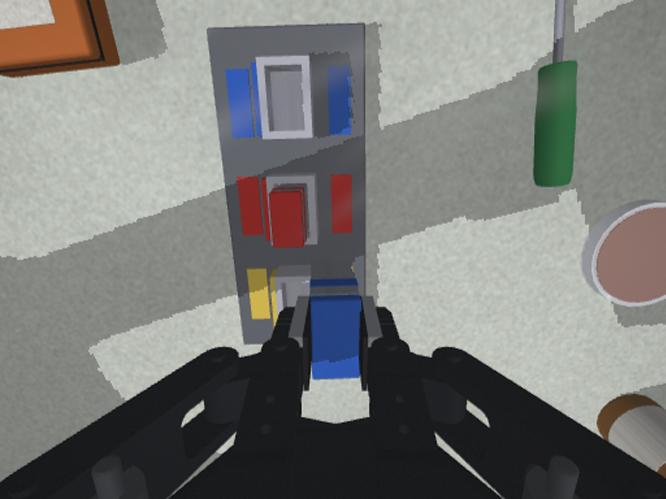

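Call:
play_rows([
  [0,0.6,0,0,0,0.27,-1],
  [0,0.6,0,0,0,0,-1],
  [0,0.3,0,0,0,0,-1],
  [0,0,0,0,0,0,-1],
  [0,0,0,0,0,0,-1],
])

```text
time_s: 4.8
eef_pos: [532.1, 305.0, 143.8]
ee_rot: [0.0, 0.783, 0.622, -0.0]
force: [-1.1, -0.4, -2.6]
grip_width: 0.219
```

```bash
sed -i 's/P\[...,2\]>34/P[...,2]>36.3/' m.py; python3 m.py
```

```text
[532.07124994 305.0232404  143.82126275] 76.9282763902375 0.21930543920282272
strip ((491.022705078125, 361.15509033203125), (45.807861328125, 15.886564254760742), 77.13005828857422) 13.3
strip ((506.9325866699219, 357.5950927734375), (45.80813217163086, 3.716360569000244), 76.91734313964844) 32.8
strip ((562.5391845703125, 349.98370361328125), (33.07130432128906, 14.98979377746582), 77.50324249267578) 13.5
rim 912 ((525.8074951171875, 352.74578857421875), (49.274051666259766, 34.00714111328125), 76.8668212890625) 37.76175614606878
held top z 164.08526500523084 ((532.3450317382812, 303.57269287109375), (36.603946685791016, 19.597436904907227), 77.0710220336914) 2300
```

Call:
play_rows([
  [-0.08,0.6,0,0,0,0,-1],
  [-0.08,0.6,0,0,0,0,-1],
  [0,0,-0.6,0,0,0,-1],
  [0,0,-0.6,0,0,0,-1],
  [0,0,0,0,0,0,-1],
  [0,0,0,0,0,0,-1],
])

```text
time_s: 5.35
eef_pos: [525.5, 352.6, 95.7]
ee_rot: [-0.0, 0.783, 0.622, -0.001]
force: [0.5, 0.8, -0.8]
grip_width: 0.221
```

```bash
python3 m.py
```

```text
[525.53009577 352.6033243   95.66085423] 76.86711586433117 0.22144841276999447
strip ((490.93450927734375, 361.0880126953125), (46.28824234008789, 16.006450653076172), 76.88207244873047) 13.3
strip ((507.413330078125, 359.50653076171875), (42.25510787963867, 3.860894203186035), 76.73905944824219) 32.8
strip ((560.9942626953125, 345.1959533691406), (45.31638717651367, 16.073139190673828), 77.13817596435547) 13.4
rim 717 ((526.8057861328125, 356.83612060546875), (42.865943908691406, 33.97684860229492), 76.44535827636719) 37.79347150747938
held top z 115.92506360266052 ((525.8600463867188, 351.31695556640625), (36.57158660888672, 19.66577911376953), 77.0363998413086) 2282
```

View pics/w3.png

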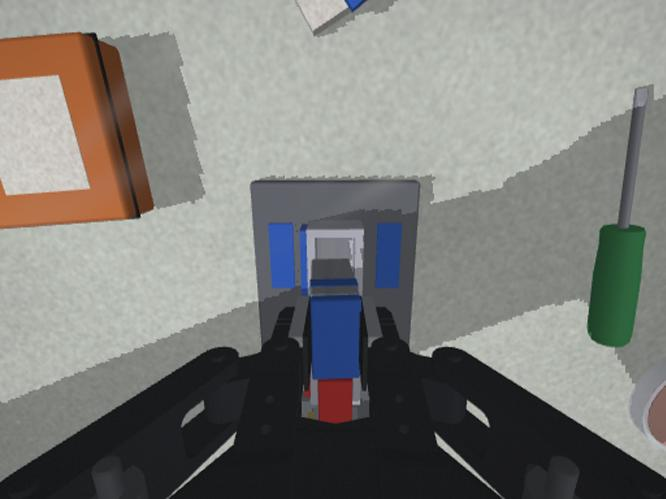

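The strips' midpoint and the rim both put the slot centre at (526.0, 353.2), and the held block is at (525.9, 351.3). I'll shift +1.9 mm in y and insert gently.

Call:
play_rows([
  [0,0.05,-0.1,0,0,0,-1],
  [0,0,-0.3,0,0,0,-1],
  [0,0,-0.15,0,0,0,-1],
  [0,0,-0.1,0,0,0,-1],
  [0,0,-0.1,0,0,0,-1],
  [0,0,0,0,0,0,-1],
])

```text
time_s: 5.9
eef_pos: [525.9, 356.1, 69.1]
ee_rot: [0.0, 0.783, 0.622, 0.001]
force: [-7.6, -5.1, 20.3]
grip_width: 0.224
```

Call:
play_rows([
  [0,0,-0.1,0,0,0,-1],
  [0,0,-0.1,0,0,0,-1],
  [0,0,-0.06,0,0,0,-1],
  [0,0,-0.05,0,0,0,-1],
  [0,0,0,0,0,0,-1],
  [0,0,0,0,0,0,-1],
])

```text
time_s: 6.4
eef_pos: [525.4, 355.8, 53.0]
ee_rot: [-0.0, 0.783, 0.622, -0.001]
force: [-1.0, -1.0, -1.9]
grip_width: 0.223
```

Call:
play_rows([
  [0,0,-0.05,0,0,0,-1],
  [0,0,-0.04,0,0,0,-1],
  [0,0,-0.04,0,0,0,-1],
  [0,0,0,0,0,0,-1],
  [0,0,0,0,0,0,-1],
])

```text
time_s: 6.82
eef_pos: [525.6, 356.0, 50.0]
ee_rot: [0.0, 0.783, 0.622, 0.0]
force: [-5.2, -2.6, 10.2]
grip_width: 0.219
```

Call:
play_rows([
  [0,-0.02,-0.04,0,0,0,-1],
  [0,0,-0.03,0,0,0,-1],
  [0,0,0,0,0,0,-1],
  [0,0,0,0,0,0,-1],
])

```text
time_s: 7.15
eef_pos: [525.7, 356.0, 49.8]
ee_rot: [-0.0, 0.783, 0.622, 0.001]
force: [-12.1, -3.4, 28.9]
grip_width: 0.224
```

```bash
python3 m.py
```

```text
[525.74661181 356.0209181   49.84083475] 76.96547003859573 0.22376713400383322
strip ((490.774169921875, 361.1833190917969), (46.792701721191406, 16.254833221435547), 76.84457397460938) 13.3
strip ((560.9157104492188, 345.1004638671875), (46.33206558227539, 16.230857849121094), 77.29025268554688) 13.4
strip ((509.24066162109375, 368.1307678222656), (24.97943687438965, 3.8022689819335938), 76.8587875366211) 32.6
rim 905 ((529.4721069335938, 368.6863708496094), (19.477697372436523, 33.949432373046875), 77.35249328613281) 37.814543958820025
held top z 69.39427576380757 ((523.00537109375, 357.2599792480469), (39.7384033203125, 40.79118728637695), 49.56959533691406) 2282
```

Block top is at z = 69.4 (expected 69) with a firm 29 N reaction, so it is home. Releasing it and moving up.

Call:
play_rows([
  [0,0,0.05,0,0,0,-0.3],
  [0,0,0,0,0,0,0],
  [0,0,0,0,0,0,0.2],
  [0,0,0,0,0,0,0.2],
  [0,0,0,0,0,0,0.2],
  [0,0,0,0,0,0,0.2],
])

```text
time_s: 7.7
eef_pos: [525.5, 355.0, 47.4]
ee_rot: [-0.0, 0.783, 0.622, -0.0]
force: [-0.5, 1.0, 0.1]
grip_width: 0.597
```

Call:
play_rows([
  [0,0,0.3,0,0,0,0.2],
  [0,0,0.7,0,0,0,0.2],
  [0,0,1,0,0,0,1],
  [0,-0.8,0.6,0,0,0,1],
  [0,-0.9,0,0,0,0,1],
  [0,0,0,0,0,0,1],
])

```text
time_s: 8.2
eef_pos: [526.6, 283.1, 154.4]
ee_rot: [0.001, 0.784, 0.621, 0.001]
force: [-0.5, 0.1, -1.3]
grip_width: 0.998
```

Run:
```python
from h import *
s=sensors.sense();c=capture("wrist");P=wcloud(c,s);print(s["eef_pos"],yaw(s),s["joints"])
q=P[(abs(P[...,0]-526)<30)&(abs(P[...,1]-353)<30)&(P[...,2]>62)&(P[...,2]<80)]
print("block",len(q),np.percentile(q[:,2],[5,50,95]),cv2.minAreaRect(q[:,:2].astype(np.float32)))
print("red",top(P,509,281,60,80,25)[:3])
save("w5.png",c["pixels"],1.3)
```

```text
[526.59365214 283.06756464 154.38390457] 76.75841300394596 [ 0.29806495  0.53529936  1.3749273  -0.00149357  1.22828986  0.52967426]
block 1108 [67.65291903 68.81897793 69.97296057] ((524.6513671875, 354.03155517578125), (35.661258697509766, 20.06364631652832), 77.46350860595703)
red (890, np.float64(68.7), ((508.8555603027344, 280.4058532714844), (36.310035705566406, 19.722183227539062), 76.2492446899414))
```

View pics/w5.png

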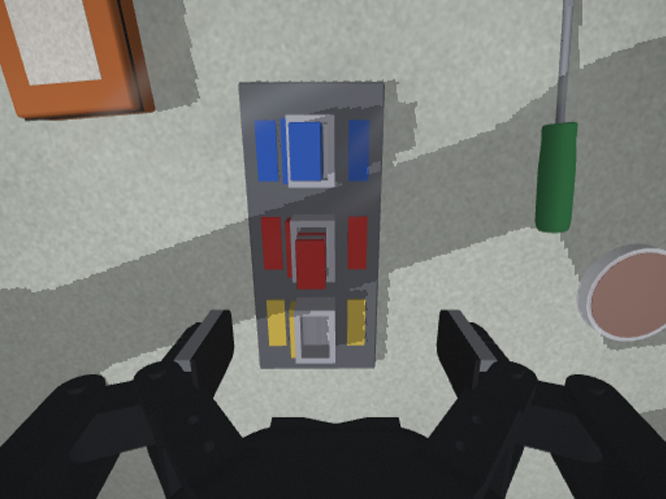

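The blue block is home: top at z = 68.8, 1.5 mm from the slot centre. The red block hasn't moved. Next is the screw.

Call:
play_rows([
  [0.13,-0.94,0.02,0,0,0,1],
  [0.13,-0.94,0.02,0,0,0,1],
  [0.13,-0.94,0.02,0,0,0,1],
  [0.13,-0.94,0.02,0,0,0,1],
  [0.13,-0.94,0.02,0,0,0,1],
  [0.13,-0.94,0.02,0,0,0,1],
  [0.13,-0.94,0.02,0,0,0,1],
  [0.13,-0.94,0.02,0,0,0,1],
])

```text
time_s: 8.92
eef_pos: [567.4, -14.9, 158.5]
ee_rot: [-0.0, 0.783, 0.622, 0.0]
force: [0.3, 0.5, 1.0]
grip_width: 1.0
```

Call:
play_rows([
  [0.13,-0.94,0.02,0,0,0,1],
  [0.13,-0.94,0.02,0,0,0,1],
  [0.13,-0.94,0.02,0,0,0,1],
  [0.13,-0.94,0.02,0,0,0,1],
  [0.13,-0.94,0.02,0,0,0,1],
  [0.13,-0.94,0.02,0,0,0,1],
  [0,0,0,0,0,0,1],
  [0,0,0,0,0,0,1],
])

```text
time_s: 9.58
eef_pos: [598.5, -240.3, 162.5]
ee_rot: [-0.0, 0.784, 0.621, 0.0]
force: [-0.5, 0.9, -0.6]
grip_width: 0.998
```

```bash
cat > sc.py <<'E'
from h import *
import sys
s=sensors.sense();c=capture("wrist");P=wcloud(c,s);print(s["eef_pos"].round(1),yaw(s).round(1),s["joints"][5].round(2),s["force"].round(1),s["grip_width"].round(3))
m=(np.linalg.norm(P[...,:2]-[601,-188],axis=-1)<26)&(P[...,2]>68)&(P[...,2]<95)
q=P[m];zt=np.median(q[q[:,2]>np.percentile(q[:,2],60)][:,2]);f=m&(abs(P[...,2]-zt)<2.5)
cir=cv2.minEnclosingCircle(P[f][:,:2].astype(np.float32));print("top z",zt.round(2),f.sum(),"circle",cir,"mean",P[f].mean(0).round(1))
hsv=cv2.cvtColor(c["pixels"],cv2.COLOR_RGB2HSV);r=(cv2.inRange(hsv,(0,120,60),(8,255,255))|cv2.inRange(hsv,(172,120,60),(180,255,255)))>0
r&=m;
if r.sum()>3:
    d=P[r].mean(0)[:2]-cir[0];print("mark",r.sum(),np.degrees(np.arctan2(d[1],d[0])).round(1),np.hypot(*d).round(1))
if len(sys.argv)>1: save(sys.argv[1],c["pixels"],1.3)
E
python3 sc.py w6.png
```

```text
Traceback (most recent call last):
  File "sc.py", line 3, in <module>
    s=sensors.sense();c=capture("wrist");P=wcloud(c,s);print(s["eef_pos"].round(1),yaw(s).round(1),s["joints"][5].round(2),s["force"].round(1),s["grip_width"].round(3))
                                                                                                                                               ^^^^^^^^^^^^^^^^^^^^^
AttributeError: 'float' object has no attribute 'round'
```

```bash
sed -i 's/s\["grip_width"\].round(3)/round(s["grip_width"],3)/' sc.py;python3 sc.py w6.png
```

```text
[ 598.5 -238.8  162.6] 76.9 -0.33 [-0.2  0.3 -0.3] 0.999
top z 89.84 1232 circle ((600.29931640625, -189.3350372314453), 16.459739685058594) mean [ 600.2 -189.2   89.1]
mark 63 -12.7 8.5
```

View pics/w6.png

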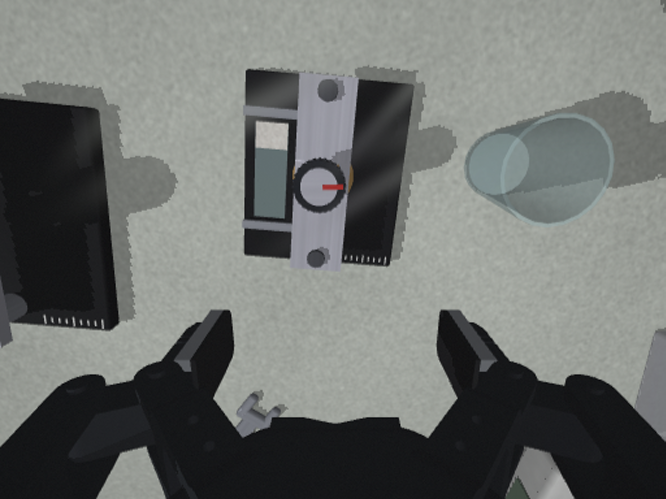

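The wrist view shows the small clamp's head at (320,185), with its red mark pointing right. Measured centre is (600.3, -189.3), radius 16.5, top about 89. Moving over it and gripping.

Call:
play_rows([
  [0.02,0.62,0,0,0,0,1],
  [0.02,0.62,0,0,0,0,1],
  [0,0,-0.6,0,0,0,1],
  [0,0,-0.6,0,0,0,1],
  [0,0,-0.6,0,0,0,1],
  [0,0,-0.4,0,0,0,1],
  [0,0,0,0,0,0,1],
  [0,0,0,0,0,0,1],
])

```text
time_s: 10.35
eef_pos: [600.1, -188.3, 75.2]
ee_rot: [-0.0, 0.782, 0.623, -0.0]
force: [0.3, -0.8, 0.0]
grip_width: 1.002
```

```bash
python3 sc.py
```

```text
[ 600.1 -188.3   75.2] 77.0 -0.26 [ 0.3 -0.8  0. ] 1.002
top z 89.7 2464 circle ((600.4086303710938, -189.23377990722656), 16.71449089050293) mean [ 600.3 -188.4   89.1]
mark 110 -13.2 8.9
```

Call:
play_rows([
  [0,-0.02,-0.17,0,0,0,0],
  [0,0,0,0,0,0,-0.2],
  [0,0,0,0,0,0,-1],
  [0,0,0,0,0,0,-1],
  [0,0,0,0,0,0,-1],
  [0,0,0,0,0,0,-1],
  [0,0,0,0,0,0,-1],
], squeeze=40)

```text
time_s: 10.98
eef_pos: [599.7, -190.5, 68.7]
ee_rot: [-0.0, 0.783, 0.622, -0.0]
force: [-3.9, 0.7, 5.8]
grip_width: 0.36
```

```bash
python3 sc.py
```

```text
[ 599.7 -190.5   68.7] 76.9 -0.27 [-3.9  0.7  5.8] 0.36
top z 89.6 2891 circle ((601.90966796875, -184.26014709472656), 25.665407180786133) mean [ 600.6 -188.1   89. ]
mark 130 -45.6 9.7
```

Call:
play_rows([
  [0,0,-0.03,0,0,1,-1],
  [0,0,-0.02,0,0,1,-1],
  [0,0,0,0,0,1,-1],
  [0,0,0,0,0,1,-1],
  [0,0,0,0,0,1,-1],
  [0,0,0,0,0,1,-1],
  [0,0,0,0,0,0,-1],
])

```text
time_s: 11.62
eef_pos: [600.4, -190.6, 68.8]
ee_rot: [0.001, 0.55, 0.835, 0.0]
force: [-7.1, 4.7, 19.6]
grip_width: 0.36
```

```bash
sed -i 's/d=P\[r\].mean(0)\[:2\]-cir\[0\]/d=P[r].mean(0)[:2]-[600.3,-189.2]/' sc.py; python3 sc.py
```

```text
[ 600.4 -190.6   68.8] 113.2 -0.9 [-7.1  4.7 19.6] 0.36
top z 89.86 2904 circle ((599.1888427734375, -183.78274536132812), 25.475610733032227) mean [ 599.8 -188.    89.2]
mark 133 23.6 8.6
```

Call:
play_rows([
  [0,0,0,0,0,1,-1],
  [0,0,0,0,0,1,-1],
  [0,0,0,0,0,1,-1],
  [0,0,0,0,0,0,-1],
])

```text
time_s: 12.0
eef_pos: [600.7, -190.5, 69.0]
ee_rot: [0.001, 0.413, 0.911, 0.0]
force: [-9.2, 5.4, 20.6]
grip_width: 0.36
```

Call:
play_rows([
  [0,0,0,0,0,1,-1],
  [0,0,0,0,0,1,-1],
  [0,0,0,0,0,1,-1],
  [0,0,0,0,0,0,-1],
])

```text
time_s: 12.33
eef_pos: [600.3, -190.0, 66.2]
ee_rot: [0.0, 0.266, 0.964, 0.0]
force: [2.4, 2.1, -2.5]
grip_width: 0.358
```

The force went from 20 N to 0 and z fell 2.8 mm, so it has dropped. I'll follow it down.

Call:
play_rows([
  [0,0,-0.04,0,0,0,-1],
  [0,0,-0.03,0,0,0,-1],
  [0,0,-0.03,0,0,0,-1],
  [0,0,0,0,0,0,-1],
  [0,0,0,0,0,0,-1],
  [0,0,0,0,0,0,-1],
])

```text
time_s: 12.83
eef_pos: [600.6, -190.2, 63.6]
ee_rot: [0.001, 0.269, 0.963, 0.0]
force: [-1.6, 5.4, 12.5]
grip_width: 0.359
```

```bash
python3 sc.py
```

```text
[ 600.6 -190.2   63.6] 148.8 -1.52 [-1.6  5.4 12.5] 0.359
top z 84.98 2814 circle ((596.6154174804688, -185.36708068847656), 25.31668472290039) mean [ 599.1 -188.5   84.1]
mark 137 60.1 8.8
```

Call:
play_rows([
  [0,0,0.03,0,0,0,-0.1],
  [0,0,0,0,0,0,-0.1],
  [0,0,0,0,0,0,-0.1],
  [0,0,0,0,0,0,-0.1],
  [0,0,0,0,0,0,-0.1],
  [0,0,0,0,0,0,-0.1],
])

```text
time_s: 13.38
eef_pos: [599.9, -190.6, 63.1]
ee_rot: [-0.0, 0.268, 0.963, -0.0]
force: [0.3, -1.0, 0.1]
grip_width: 0.446
```

```bash
python3 sc.py
```

```text
[ 599.9 -190.6   63.1] 148.9 -1.52 [ 0.3 -1.   0.1] 0.446
top z 85.26 2866 circle ((600.2145385742188, -187.3881072998047), 25.627506256103516) mean [ 599.3 -188.5   84.5]
mark 141 59.9 8.8
```

It's in the thread. Gripping again and turning forward, sinking 0.1 mm per 6°.

Call:
play_rows([
  [0,0.02,0,0,0,0,-1],
  [0,0,0,0,0,0,-1],
  [0,0,-0.02,0,0,0,-1],
  [0,0,-0.0025,0,0,-1,-1],
  [0,0,-0.0025,0,0,-1,-1],
  [0,0,-0.0025,0,0,-1,-1],
  [0,0,-0.0025,0,0,-1,-1],
  [0,0,-0.0025,0,0,-1,-1],
])

```text
time_s: 14.1
eef_pos: [600.0, -189.9, 62.8]
ee_rot: [0.0, 0.51, 0.86, -0.0]
force: [-2.6, -0.2, 6.6]
grip_width: 0.356
```

Call:
play_rows([
  [0,0,-0.0025,0,0,-1,-1],
  [0,0,-0.0025,0,0,-1,-1],
  [0,0,-0.0025,0,0,-1,-1],
  [0,0,-0.0025,0,0,-1,-1],
  [0,0,-0.0025,0,0,-1,-1],
  [0,0,0,0,0,0,-1],
])

```text
time_s: 14.6
eef_pos: [599.7, -190.1, 62.2]
ee_rot: [0.0, 0.716, 0.699, -0.0]
force: [-3.4, -1.7, 6.4]
grip_width: 0.355
```

```bash
python3 sc.py
```

```text
[ 599.7 -190.1   62.2] 88.6 -0.47 [-3.4 -1.7  6.4] 0.355
top z 84.09 2825 circle ((601.1566772460938, -183.250244140625), 25.4499568939209) mean [ 600.2 -188.    83.2]
mark 138 -0.8 8.7
```

Call:
play_rows([
  [0,0,-0.0025,0,0,-1,-1],
  [0,0,-0.0025,0,0,-1,-1],
  [0,0,-0.0025,0,0,-1,-1],
  [0,0,-0.0025,0,0,-1,-1],
  [0,0,-0.0025,0,0,-1,-1],
  [0,0,-0.0025,0,0,-1,-1],
  [0,0,-0.0025,0,0,-1,-1],
  [0,0,-0.0025,0,0,-1,-1],
])

```text
time_s: 15.32
eef_pos: [599.5, -189.7, 61.4]
ee_rot: [-0.0, 0.938, 0.347, -0.001]
force: [-5.5, 1.4, 8.1]
grip_width: 0.356
```

Call:
play_rows([
  [0,0,-0.0025,0,0,-1,-1],
  [0,0,-0.0025,0,0,-1,-1],
  [0,0,-0.0025,0,0,-1,-1],
  [0,0,-0.0025,0,0,-1,-1],
  [0,0,-0.0025,0,0,-1,-1],
  [0,0,-0.0025,0,0,-1,-1],
  [0,0,-0.0025,0,0,-1,-1],
  [0,0,0,0,0,0,-1],
])

```text
time_s: 15.98
eef_pos: [599.3, -189.4, 60.6]
ee_rot: [-0.0, 1.0, -0.012, -0.001]
force: [-7.3, 2.2, 9.0]
grip_width: 0.357
```

```bash
python3 sc.py
```

```text
[ 599.3 -189.4   60.6] -1.4 1.1 [-7.3  2.2  9. ] 0.357
top z 82.56 2756 circle ((606.6131591796875, -188.08975219726562), 25.21358299255371) mean [ 601.5 -189.2   81.6]
mark 133 -91.8 9.0
```

Call:
play_rows([
  [0,0,-0.0025,0,0,-1,-1],
  [0,0,-0.0025,0,0,-1,-1],
  [0,0,-0.0025,0,0,-1,-1],
  [0,0,-0.0025,0,0,-1,-1],
  [0,0,-0.0025,0,0,-1,-1],
  [0,0,-0.0025,0,0,-1,-1],
  [0,0,-0.0025,0,0,-1,-1],
  [0,0,-0.0025,0,0,-1,-1],
])

```text
time_s: 16.7
eef_pos: [599.7, -189.3, 59.9]
ee_rot: [-0.0, 0.909, -0.417, -0.0]
force: [-4.7, 3.0, 7.2]
grip_width: 0.36
```

Call:
play_rows([
  [0,0,-0.0025,0,0,-1,-1],
  [0,0,-0.0025,0,0,-1,-1],
  [0,0,-0.0025,0,0,-1,-1],
  [0,0,-0.0025,0,0,-1,-1],
  [0,0,-0.0025,0,0,-1,-1],
  [0,0,-0.0025,0,0,-1,-1],
  [0,0,0,0,0,0,-1],
])

```text
time_s: 17.28
eef_pos: [599.8, -188.9, 59.2]
ee_rot: [-0.0, 0.735, -0.678, -0.001]
force: [-3.8, 4.2, 7.6]
grip_width: 0.362
```

```bash
python3 sc.py
```

```text
[ 599.8 -188.9   59.2] -85.4 2.57 [-3.8  4.2  7.6] 0.362
top z 81.38 2737 circle ((601.6757202148438, -195.71737670898438), 24.759714126586914) mean [ 600.5 -190.7   80.3]
mark 137 -173.6 9.2
```

Turned 233.6° forward so far, with the mark tracking the gripper. Opening, winding back 132° and regripping for the remaining 126°.

Call:
play_rows([
  [0,0,0.02,0,0,0,0.3],
  [0,0,0,0,0,0,0.3],
  [0,0,0,0,0,0,0.3],
  [0,0,0,0,0,0,0.3],
  [0,0,0,0,0,1,0.3],
  [0,0,0,0,0,1,0.3],
  [0,0,0,0,0,1,0.3],
  [0,0,0,0,0,1,0.3],
])

```text
time_s: 18.0
eef_pos: [599.9, -189.8, 59.2]
ee_rot: [0.0, 0.863, -0.506, -0.0]
force: [0.5, 0.0, -0.2]
grip_width: 0.65
```

Call:
play_rows([
  [0,0,0,0,0,1,0.3],
  [0,0,0,0,0,1,0.3],
  [0,0,0,0,0,1,0.3],
  [0,0,0,0,0,1,0.3],
  [0,0,0,0,0,1,0.3],
  [0,0,0,0,0,1,0.3],
  [0,0,0,0,0,1,0.3],
  [0,0,0,0,0,1,0.3],
])

```text
time_s: 18.67
eef_pos: [599.9, -189.7, 59.2]
ee_rot: [-0.0, 0.994, -0.111, -0.0]
force: [0.3, 0.8, 0.3]
grip_width: 0.652
```

Call:
play_rows([
  [0,0,0,0,0,1,0.3],
  [0,0,0,0,0,1,0.3],
  [0,0,0,0,0,1,0.3],
  [0,0,0,0,0,1,0.3],
  [0,0,0,0,0,1,0.3],
  [0,0,0,0,0,1,0.3],
  [0,0,0,0,0,1,0.3],
  [0,0,0,0,0,1,0.3],
])

```text
time_s: 19.33
eef_pos: [599.9, -189.8, 59.2]
ee_rot: [-0.0, 0.953, 0.303, -0.0]
force: [-0.3, -1.2, -0.6]
grip_width: 0.65
```

Call:
play_rows([
  [0,0,0,0,0,1,0.3],
  [0,0,0,0,0,1,0.3],
  [0,0,0,0,0,0,0.3],
  [0,0,0,0,0,0,0.3],
])

```text
time_s: 19.67
eef_pos: [599.9, -189.7, 59.3]
ee_rot: [-0.0, 0.918, 0.397, -0.0]
force: [0.4, 0.4, 0.7]
grip_width: 0.648
```

```bash
python3 sc.py
```

```text
[ 599.9 -189.7   59.3] 46.8 0.26 [0.4 0.4 0.7] 0.648
top z 81.0 2690 circle ((600.6173706054688, -189.39346313476562), 16.951396942138672) mean [ 600.7 -188.7   80.4]
mark 126 -174.5 8.8
```

Call:
play_rows([
  [0,0,0,0,0,0,-1],
  [0,0,0,0,0,0,-1],
  [0,0,0,0,0,0,-1],
  [0,0,0,0,0,0,-1],
  [0,0,-0.02,0,0,0,-1],
  [0,0,-0.0025,0,0,-1,-1],
  [0,0,-0.0025,0,0,-1,-1],
  [0,0,-0.0025,0,0,-1,-1],
])

```text
time_s: 20.38
eef_pos: [599.9, -189.7, 59.1]
ee_rot: [0.0, 0.969, 0.247, -0.0]
force: [-4.7, 2.5, 7.5]
grip_width: 0.355
```

Call:
play_rows([
  [0,0,-0.0025,0,0,-1,-1],
  [0,0,-0.0025,0,0,-1,-1],
  [0,0,-0.0025,0,0,-1,-1],
  [0,0,-0.0025,0,0,-1,-1],
  [0,0,-0.0025,0,0,-1,-1],
  [0,0,-0.0025,0,0,-1,-1],
  [0,0,-0.0025,0,0,-1,-1],
  [0,0,-0.0025,0,0,-1,-1],
])

```text
time_s: 21.05
eef_pos: [599.9, -189.7, 58.2]
ee_rot: [0.0, 0.986, -0.168, -0.0]
force: [-4.5, 2.1, 7.5]
grip_width: 0.359
```

Call:
play_rows([
  [0,0,-0.0025,0,0,-1,-1],
  [0,0,-0.0025,0,0,-1,-1],
  [0,0,-0.0025,0,0,-1,-1],
  [0,0,-0.0025,0,0,-1,-1],
  [0,0,-0.0025,0,0,-1,-1],
  [0,0,-0.0025,0,0,-1,-1],
  [0,0,-0.0025,0,0,-1,-1],
  [0,0,0,0,0,0,-1],
])

```text
time_s: 21.72
eef_pos: [600.0, -189.7, 57.5]
ee_rot: [0.0, 0.86, -0.51, 0.0]
force: [-2.2, 1.7, 7.3]
grip_width: 0.36
```

```bash
python3 sc.py w7.png
```

```text
[ 600.  -189.7   57.5] -61.4 2.15 [-2.2  1.7  7.3] 0.36
top z 81.26 1053 circle ((604.7449340820312, -195.19107055664062), 24.377878189086914) mean [ 601.6 -190.7   79.7]
mark 121 77.5 8.8
```

Call:
play_rows([
  [0,0,-0.0025,0,0,-1,-1],
  [0,0,-0.0025,0,0,-1,-1],
  [0,0,-0.0025,0,0,-1,-1],
  [0,0,0,0,0,0,-1],
  [0,0,0,0,0,0,-1],
  [0,0,0,0,0,0,-1],
  [0,0,0,0,0,0,-1],
])

```text
time_s: 22.35
eef_pos: [599.9, -189.7, 57.1]
ee_rot: [0.0, 0.771, -0.637, 0.0]
force: [-2.6, 2.2, 7.1]
grip_width: 0.359
```

```bash
sed -i 's/axis=-1)<26/axis=-1)<13/' sc.py; python3 sc.py w8.png
python3 - <<'E'
from h import *
s=sensors.sense();print(s["dq"].round(4),s["time_s"]);c=capture("scene");P=cloud(c);print(top(P,526,354,60,80,30)[:3],top(P,509,281,60,80,30)[:3])
q=P[np.linalg.norm(P[...,:2]-[525.5,353.5],axis=-1)<7];print(np.median(q[:,2]))
c0=np.load("top.npy",allow_pickle=True).item();c1=capture("top")
save("top2.png",c1["pixels"],1.5)
E
```

```text
[ 599.9 -189.7   57.1] -79.1 2.46 [-2.6  2.2  7.1] 0.359
top z 78.84 1732 circle ((600.99365234375, -187.990234375), 12.989033699035645) mean [ 601.2 -188.7   78.3]
mark 117 59.3 8.5
[ 0.0012 -0.0005  0.0007 -0.0015  0.0013 -0.0003] 22.4
(143, np.float64(68.5), ((526.3109130859375, 354.2964172363281), (36.2043342590332, 20.662813186645508), 75.17332458496094)) (122, np.float64(68.5), ((510.70751953125, 279.61724853515625), (37.08682632446289, 22.388179779052734), 76.6860122680664))
69.10033528585006
```

View pics/w8.png

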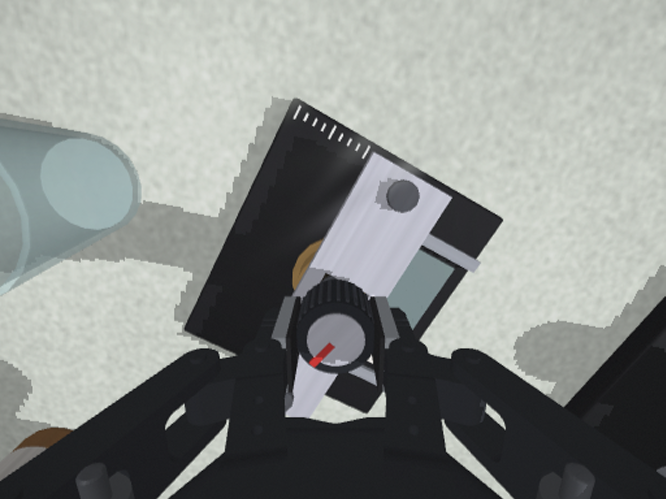

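View pics/top2.png

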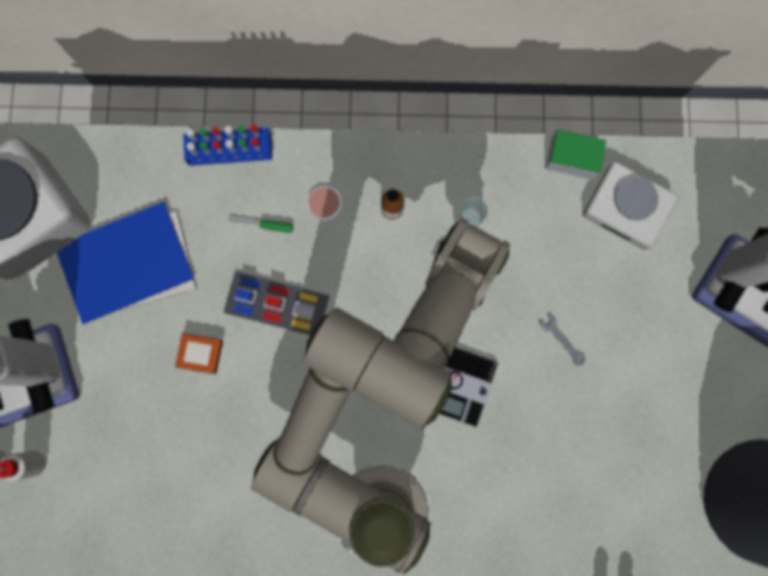

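The mark is back at 59.3° after one full turn, and the head has sunk with it to a top of about 78.6. The screw is still and gripped, and no bystander has moved in the top view. Handing in.

```bash
python3 -c "
from rig import order;print(order.finish_job())"
```

```text
the job is handed in; nothing more can be done
None
```

The job is handed in, with both parts done as far as my checks show; it gave no verdict.

**Blue block:** It stands upright in the blue slot and has been let go. Its top is at z ≈ 68.8 mm (69 is fully home), about 1–1.5 mm from the slot centre. The red block and the bystanders look unmoved in the last pictures.

**Thumbscrew:** I used the smaller of the two clamps.
- **Drop:** Turned backward under a light push, the screw dropped into its thread after 1.0 to 1.26 rad.
- **Full turn:** I then turned it forward about 360°, with one regrip. The red mark went from 59.9° round to 59.3°, and the head sank about 6 mm more without jamming.
- **At hand-in:** The arm was still and the 40 N squeeze was still set on the head. The time was about 22 s.

**Readings that disagreed:** The drop read 4.7 to 5.4 mm by depth and tool height, against about 5.8 mm expected, but within the allowed 4.2 to 7.5 mm. The final total sink of about 11.8 mm (10.3 to 13.8 allowed) is partly inferred, because the starting sink was only known as a range.

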